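# Hold the dust cover over the lit figurine base

## Robot

A 6-joint arm with a two-finger parallel gripper is mounted at the origin on the work surface. World frame = base frame: x ahead of the robot, y to its left, z up, the work surface at z = 0. Lengths are in m, angles in rad, forces in N, time in s.
With the tool pointing down it reaches from about 0.35 to 0.85 m from the base axis. Payload 8.1 kg.
Tool frame: the origin (TCP) lies between the finger pads; the fingertips stand 17 mm ahead of it and the grasp point (between the pads) lies 2 mm behind it; z points along the fingers, y is the line along which they close (so a half turn about z gives the same grasp; the last joint's range is limited). The gripper opens to 85 mm and grips with 20 to 120 N. Pads are 22 mm wide; open, the fingers measure 114 mm over their backs; the gripper's body (76 mm by 85 mm) begins 54 mm behind the grasp point. The pads swing forward as they close: fully open they stand 13 mm farther back than shut.
Start: joints at [-1.264, 0.13, 1.488, -0, 1.523, -0.085], TCP at [0.229, -0.555, 0.248] pointing down, gripper open.
Joint ranges: [-2.96, 2.96], [-0.89, 2.26], [0.02, 2.5], [-1.34, 4.48], [0, 2.73], [-2.66, 2.66]. Speed limits (rad/s): [2.39, 2.39, 2.79, 3.14, 3.14, 3.14].

## Interface

Orientations are given as a unit quaternion [w, x, y, z].
In Python, from cell import ctrl gives the robot as it stands.
- The arm moves only by the tool move_arm, never from a script. Its argument "series" is a list of rows, each a list of 2 entries, a list of its own where there are three numbers: the shift along the tool's x, y, z each as a share of 0.15 m, from -1 to 1, then the turn, a rotation vector about the tool's x, y, z each as a share of 2 pi rad, from -1 to 1. A call has 1 to 5 rows; each row is the pose to reach, as a shift and turn from the pose commanded when the call began, along the tool's axes at that moment, turning the shorter way round; what a row does not reach only later rows make up. A row lasts 1/12 s, in which the tool goes at most 41.7 mm and 7.16 degrees, less where a joint would pass 70% of its speed; a pose out of reach is approached as far as the arm can. A call with a number of a shift or a turn outside -1 to 1 is refused whole. A call with a gripper value outside its range is refused whole. "fingers" is the opening, from -1 (shut) to 1 (fully open), set as the call begins (left out, the last holds). The fingers move at their own pace and stop on an object; "newtons" is the grip in N (left out, the last holds). Time passes only in rows, so rows that repeat a pose let the fingers close. It gives the time, the measured TCP pose, the force, the opening and the grip force at its end, in the units of the state.
- ctrl.state(): the state, without advancing time (a new reading comes with each control period).
- ctrl.camera(name): name is "side" or "top"; returns a dict with "frame" (480x640x3 uint8, red, green, blue), "z_map" (480x640 float32, m along the optical axis (not along the pixel's ray), 0 where there is no reading), "intrinsics" (3x3 intrinsics, pixels), "R" (3x3) and "t" (3): a world point X has camera coordinates R X + t. Camera axes: x right, y down, z forward; pixel columns grow to the right and rows downward; lengths in m; the calibration is good to about 2 mm. A picture is of the moment at which its call begins.
- ctrl.job_done(): hands the job in; it is judged then, once.
Trained networks look in a picture, given as the dict that the camera call returned (one of the last four; its "shot" number tells which), for a name from the list of things; names that differ only in an ending like _2 or _b are one class to them, and where a whole thing is asked for, a point or a joint stands for the part that bears it (a point fixed in the world has none). Each returns a list of dicts, best first, with "p" (0 to 1); they miss things now and then, are a little off and sometimes report something else, mostly with a low value. They report only what shows in the picture. A call takes as long as a camera call.
- ctrl.cut_out(label, picture): "mask" (480x640 bool, what is visible of it).
- ctrl.place_of(label, picture): "at" ([x, y, z] in m, in world coordinates, good to about 4 mm: a listed point, or the origin of a listed thing).
The state is a dict: "time": time; "qpos": joint angles; "qvel": joint speeds; "joint_efforts": joint torques, N m; "tcp_pos": TCP position; "tool_rot": TCP orientation; "contact_force": force on the tool from outside, world axes, zero at the start; "torque": the same for the moment, N m; "width": finger opening in m; "gripper_force": force on a finger pad.
Only numpy, scipy, OpenCV 4.12 (cv2) and the standard library are available. Lean on these libraries where they do the work, as an engineer would, in place of code of your own. Each camera call takes 0.05 s, during which the arm holds its last target. There are 200 camera calls.

## Task

First switch on the lamp of the wooden display base: turn its knob clockwise until it clicks over into its second position and stays there. Then take by its handle the larger, oblong dust cover, the one that fits the dark outline on the base, carry it over the goods in between and bring it down over the snowman until it hovers about a centimetre above the base, level, squarely over the outline, so that I can slip a card under the rim; it must not touch the base or the figurine, and nothing else on the table may be disturbed. Finish while still holding it there, at rest: do not put it down or let go.

Things in the scene. Friction and masses are not known exactly. Their poses are not given: they have to be found in the camera images.
- case_base: Fixed mid-brown wooden slab, 25 mm high, spanning -75 to 75 mm in its own x and -65 to 190 mm in its own y; origin on the table under the middle of the seat, z up. There stands a fixed ceramic snowman, 44 mm wide, its hat 95 mm above the table. The lamp knob is at 135 mm along its own +y.
- seat (a point): Middle of the seat, on the top of the base slab (25 mm above the table), at the snowman's foot. A dark inlaid line 5 mm wide outlines the seat, 120 mm along this point's x and 90 mm along its y, the same as the cover's outer outline; flush with the slab.
- lamp_knob (a joint): Angle of the lamp knob, rad: 0 = off, its start, grows clockwise seen from above. A sprung detent resists with about 0.12 N m, its crest at 0.6: let go before the crest it springs back to 0; beyond it, it snaps over to its other stop at 1.2 (on) and stays there.
- knob_grip (a point): On the knob's vertical axis, 49 mm above the table; turns with the knob. Its grip bar is 40 mm long along this point's x, 12 mm thick in y, from 33 to 63 mm above the table, on a disc of 21 mm radius. A steel post 36 mm from the axis, towards the end of the base, reaches 34 mm above the table.
- cover: Larger dust cover: open-bottomed box, 3 mm clear walls, wooden corner posts and top, outside 120 (x) by 90 (y) by 105 mm high, cavity 101 mm high. On its top, in the middle, a dark wooden grip bar 60 mm long in x, 14 mm thick in y, 105 to 135 mm above the rim. Origin: centre of the lower rim; z up. 0.2 to 0.45 kg. A half turn about z makes no difference.
- small_cover: A smaller square dust cover of the same make, outside 75 by 75 mm, 75 mm high, with the same grip bar 60 mm by 14 mm by 30 mm on top. Does not fit; leave alone. Origin at the centre of the rim's plane.
- tree_big: Loose green tiered toy tree, 56 mm across, 115 mm tall, origin under its middle, z up. Stands between the covers and the base, as do the candle and the mug.
- tree_small: Loose white tiered toy tree, 44 mm across, 85 mm tall, origin under its middle, z up.
- candle: Loose lidded candle jar, 56 mm across, 80 mm tall, origin under its middle, z up.
- mug: Loose white mug, 72 mm across and 85 mm tall, handle at its own +y, origin under its middle, z up.
- gift_box: Loose gift box 104 by 84 mm, 66 mm tall, origin under its middle, z up.
- tin: Loose round metal tin, 72 mm across, 48 mm tall, origin under its middle, z up.

How it is judged:
By the outcome, as a careful person would: the job done as asked, in the order asked, and still so for the second after the job is handed in, while the arm keeps its last pose, push and grip.
It also fails if it takes over 64 s, if anything falls off the work surface, if the arm or the gripper's body presses on something with over 40 N, if the wrist force passes 120 N, or if a joint passes its speed limit or range.

## Working session

There is one attempt and no reset: what is moved stays moved. The work goes in short steps, Python scripts to look and compute and a tool call to move; the robot and the scene stay as the last step left them, time stands still between calls to the robot, and variables do not carry over. Pictures are saved under pics/ and viewed, at most 10 in all, crops included, and the job is handed in when it is done.

Besides the shell and the picture viewer there is one more tool, called after "Request:" as name(argument=value, ...), one argument or row to a line, values as JSON. move_arm: Moves the arm, as the interface text tells. Shift numbers are shares of 0.15 m and turn numbers shares of 2 pi rad, none past 1 either way. Its arguments: {"type":"object","properties":{"series":{"type":"array","items":{"type":"array"}},"fingers":{"type":"number"},"newtons":{"type":"number"}},"required":["series"]}

```bash
ls; mkdir -p pics; python3 - <<'E'
from cell import ctrl
import cv2,numpy as np
s=ctrl.state();print({k:np.round(v,3).tolist() for k,v in s.items()})
for n in("top","side"):
    c=ctrl.camera(n);cv2.imwrite(f"pics/{n}0.png",c["frame"][:,:,::-1])
    print(n,"cam pos",np.round(-c["R"].T@c["t"],3),np.round(c["R"],2).tolist())
    for l in["seat","knob_grip","case_base","cover","small_cover","tree_big","tree_small","candle","mug","gift_box","tin"]:
        print(l,[(round(d["p"],2),np.round(d["at"],3).tolist()) for d in ctrl.place_of(l,c)[:2]])
E
```

```text
pics
{'time': 0.0, 'qpos': [-1.264, 0.131, 1.489, 0.0, 1.523, -0.085], 'qvel': [0.001, 0.001, 0.001, 0.003, 0.001, -0.001], 'joint_efforts': [-0.001, -56.941, -50.056, -0.0, 0.015, -0.0], 'tcp_pos': [0.229, -0.554, 0.247], 'tool_rot': [-0.001, 0.981, 0.195, -0.0], 'contact_force': [0.153, 0.126, 0.042], 'torque': [-0.041, -0.064, 0.029], 'gripper_force': 0.0, 'width': 0.085}
top cam pos [0.421 0.059 1.623] [[-0.03, -1.0, 0.01], [-1.0, 0.03, -0.07], [0.07, -0.01, -1.0]]
seat [(0.6, [0.503, 0.161, 0.022])]
knob_grip [(0.58, [0.46, 0.292, 0.046]), (0.45, [0.498, 0.165, -0.0])]
case_base []
cover [(0.6, [0.479, -0.205, -0.003])]
small_cover [(0.87, [0.588, -0.353, 0.0])]
tree_big [(0.75, [0.522, 0.002, -0.001])]
tree_small [(0.7, [0.689, -0.111, 0.002])]
candle [(0.67, [0.414, -0.007, -0.002]), (0.59, [0.587, -0.353, 0.001])]
mug [(0.93, [0.644, -0.013, -0.002])]
gift_box [(0.8, [0.457, 0.529, -0.001])]
tin [(0.91, [0.359, -0.415, 0.002])]
side cam pos [0.41  0.982 0.808] [[-0.99, -0.14, 0.02], [-0.1, 0.61, -0.78], [0.1, -0.78, -0.62]]
seat [(0.78, [0.5, 0.164, 0.023])]
knob_grip [(0.67, [0.463, 0.297, 0.052]), (0.67, [0.502, 0.161, 0.023])]
case_base [(0.74, [0.498, 0.167, 0.001])]
cover [(0.72, [0.478, -0.201, 0.001])]
small_cover [(0.8, [0.59, -0.354, -0.001]), (0.37, [0.358, -0.418, 0.002])]
tree_big [(0.81, [0.515, 0.001, -0.002])]
tree_small []
candle [(0.63, [0.415, -0.006, 0.0])]
mug [(0.6, [0.647, -0.013, -0.001])]
gift_box [(0.94, [0.458, 0.527, 0.001])]
tin [(0.64, [0.361, -0.416, 0.001])]
```

View pics/top0.png

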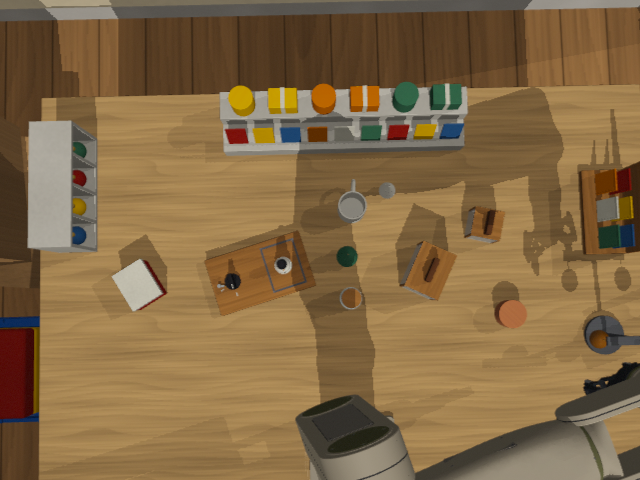

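View pics/side0.png

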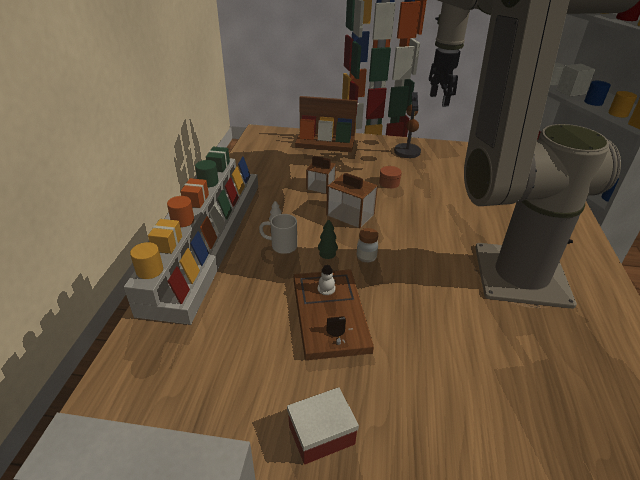

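The top view shows the base at about (260,273), its knob at (232,283) and the snowman at (283,265). The oblong cover is at (430,270) with its handle at (431,270), the small cover is at (487,223), and the goods stand in between around columns 347–352. Next I'll measure the yaws from depth.

```bash
cat > h.py <<'E'
from cell import ctrl
import cv2,numpy as np
from scipy.spatial.transform import Rotation as Rot
def pts(c):
    z=c["z_map"];v,u=np.mgrid[:480,:640];K=c["intrinsics"]
    P=np.stack([(u-K[0,2])/K[0,0]*z,(v-K[1,2])/K[1,1]*z,z],-1)
    W=(P-c["t"])@c["R"]; W[z==0]=9
    return W
def rect(c,W,center,r,zlo,zhi,extra=None):
    m=(np.hypot(W[...,0]-center[0],W[...,1]-center[1])<r)&(W[...,2]>zlo)&(W[...,2]<zhi)
    if extra is not None:m&=extra
    p=W[m]
    if len(p)<5:return len(p)
    (cx,cy),(w,h),a=cv2.minAreaRect((p[:,:2]*1000).astype(np.float32))
    if w<h:w,h,a=h,w,a+90
    a=(a+90)%180-90
    return len(p),"c",round(cx,1),round(cy,1),"size",round(w,1),round(h,1),"yaw",round(a,1),"z",np.round(np.median(p[:,2]),4)
def pose():
    s=ctrl.state();q=np.array(s["tool_rot"]);return np.array(s["tcp_pos"]),Rot.from_quat(q[[1,2,3,0]]),s
E
python3 - <<'E'
from h import *
for n in("top","side"):
    c=ctrl.camera(n);W=pts(c);g=c["frame"].astype(int).sum(-1)
    print(n,"base",rect(c,W,(.49,.22),.17,.015,.03))
    print(" inlay",rect(c,W,(.502,.163),.085,.015,.032,g<150), np.percentile(g[(abs(W[...,2]-.025)<.006)&(np.hypot(W[...,0]-.49,W[...,1]-.22)<.15)],[1,5,10,20,50,80]))
    print(" knob bar",rect(c,W,(.461,.294),.04,.05,.07))
    print(" knob disc",rect(c,W,(.461,.294),.06,.029,.07))
    print(" cover top",rect(c,W,(.479,-.203),.09,.095,.115))
    print(" cover all",rect(c,W,(.479,-.203),.09,.02,.15))
    print(" handle",rect(c,W,(.479,-.203),.09,.122,.15))
    print(" small handle",rect(c,W,(.589,-.353),.06,.09,.12), "small",rect(c,W,(.589,-.353),.07,.065,.085))
    print(" snow",rect(c,W,(.502,.163),.04,.04,.12))
    for l,x,y in(("tree",.519,.002),("candle",.414,-.006),("mug",.645,-.013)):print(l,rect(c,W,(x,y),.06,.03,.14))
    m=abs(W[...,2])<3
    big=cv2.resize(c["frame"],None,fx=1,fy=1)
    if n=="top":
        a=cv2.resize(c["frame"][225:325,200:320],None,fx=6,fy=6,interpolation=cv2.INTER_CUBIC);cv2.imwrite("pics/b.png",a[:600,:,::-1])
E
```

```text
top base (4641, 'c', 454.8, 216.6, 'size', 255.5, 217.2, 'yaw', -73.5, 'z', np.float64(0.0253))
 inlay 0 [168. 182. 191. 205. 270. 290.]
 knob bar (83, 'c', 465.7, 294.8, 'size', 39.2, 12.1, 'yaw', 16.3, 'z', np.float64(0.0634))
 knob disc (527, 'c', 462.7, 290.8, 'size', 117.6, 112.4, 'yaw', 18.9, 'z', np.float64(0.0322))
 cover top (1636, 'c', 478.1, -199.8, 'size', 120.4, 91.1, 'yaw', -25.3, 'z', np.float64(0.1059))
 cover all (2045, 'c', 478.2, -199.8, 'size', 120.5, 91.6, 'yaw', -25.6, 'z', np.float64(0.1058))
 handle (162, 'c', 478.2, -199.7, 'size', 59.5, 14.9, 'yaw', -26.4, 'z', np.float64(0.1349))
 small handle (172, 'c', 593.3, -352.4, 'size', 59.5, 16.2, 'yaw', -13.3, 'z', np.float64(0.1048)) small (742, 'c', 593.7, -352.2, 'size', 77.5, 76.5, 'yaw', 77.6, 'z', np.float64(0.0758))
 snow (194, 'c', 503.9, 165.2, 'size', 38.4, 36.0, 'yaw', -0.7, 'z', np.float64(0.0741))
tree (306, 'c', 522.2, 0.9, 'size', 51.2, 48.9, 'yaw', -2.3, 'z', np.float64(0.0685))
candle (393, 'c', 416.1, -4.7, 'size', 55.7, 53.3, 'yaw', 89.1, 'z', np.float64(0.0796))
mug (329, 'c', 650.4, -17.9, 'siz
[... 603 characters left out ...]
-197.9, 'size', 124.5, 99.6, 'yaw', -25.4, 'z', np.float64(0.0865))
 handle (115, 'c', 473.9, -199.6, 'size', 60.2, 20.8, 'yaw', -27.0, 'z', np.float64(0.132))
 small handle (108, 'c', 589.6, -349.3, 'size', 59.9, 20.2, 'yaw', -14.8, 'z', np.float64(0.1002)) small (260, 'c', 589.7, -351.2, 'size', 84.2, 77.0, 'yaw', 76.6, 'z', np.float64(0.0737))
 snow (296, 'c', 500.3, 172.6, 'size', 39.1, 31.3, 'yaw', 2.4, 'z', np.float64(0.0612))
tree (377, 'c', 516.6, 13.9, 'size', 46.6, 32.4, 'yaw', 9.9, 'z', np.float64(0.0637))
candle (472, 'c', 413.3, -1.6, 'size', 56.5, 50.6, 'yaw', -60.5, 'z', np.float64(0.0659))
mug (764, 'c', 649.4, -15.9, 'size', 88.9, 71.8, 'yaw', -38.3, 'z', np.float64(0.0637))
```

View pics/b.png

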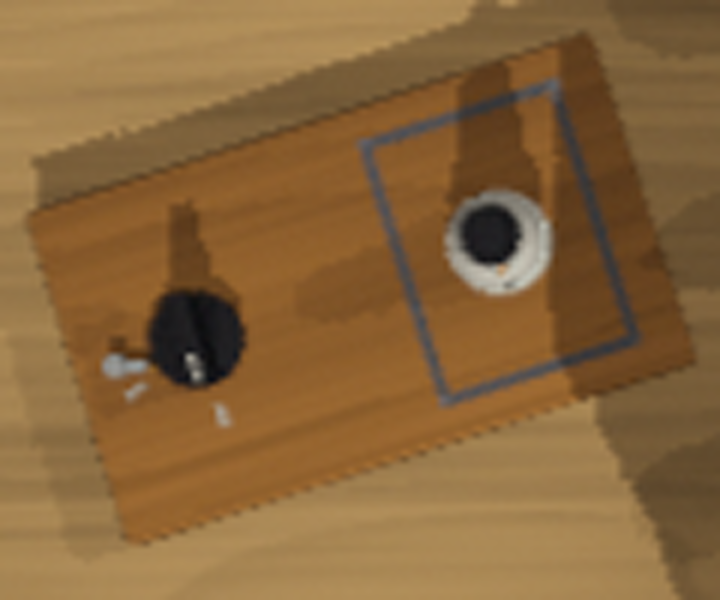

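The crop shows the outline corners at (362,145), (555,85), (637,340) and (445,402), the knob at (195,335) and the post at (115,365). The base yaw is about 16.4°, with the knob bar along base x. Next I'll plan the transfer to above the knob, in per-call steps.

```bash
cat >> h.py <<'E'
def ray(c,u,v,z):
    K=c["intrinsics"];d=c["R"].T@np.array([(u-K[0,2])/K[0,0],(v-K[1,2])/K[1,1],1]);o=-c["R"].T@c["t"]
    return o+d*(z-o[2])/d[2]
def down(yaw): # tool x at yaw deg, z down
    return Rot.from_euler("z",yaw,degrees=True)*Rot.from_euler("x",180,degrees=True)
def plan(wps,start=None):
    p,R=start if start else pose()[:2]
    for pos,yaw in wps:
        Rt=down(yaw);s=R.inv().apply(np.array(pos)-p)/.15;t=(R.inv()*Rt).as_rotvec()/(2*np.pi)
        print("to",pos,yaw,"shift",np.round(s,3).tolist(),"turn",np.round(t,4).tolist(),"min rows",round(max(np.linalg.norm(s)*150/41.7,np.linalg.norm(t)*360/7.16),1))
        p,R=np.array(pos),Rt
E
python3 - <<'E'
from h import *
c=ctrl.camera("top")
cr=[ray(c,200+(x+.5)/6-.5,225+(y+.5)/6-.5,.025)[:2] for x,y in((362,145),(555,85),(637,340),(445,402))]
cr=np.array(cr);print("outline centre",cr.mean(0).round(4),"sides",[np.linalg.norm(cr[i]-cr[(i+1)%4]).round(4) for i in range(4)],
 "yaw",[np.degrees(np.arctan2(*(cr[i]-cr[j])[::-1])).round(1) for i,j in((1,2),(0,3))])
W=pts(c);m=((W[...,2]>.017)&(W[...,2]<.033)&(abs(W[...,0]-.485)<.14)&(abs(W[...,1]-.22)<.17)).astype(np.uint8)
n,L,S,C=cv2.connectedComponentsWithStats(m);i=1+S[1:,4].argmax();p=W[L==i]
print("base top",cv2.minAreaRect((p[:,:2]*1000).astype(np.float32)))
p,R,s=pose();print(p,R.as_euler("zyx",degrees=True), s["qpos"])
plan([((.30,-.43,.25),50),((.37,-.29,.25),80),((.40,-.15,.25),110),((.42,-.01,.25),140),((.44,.13,.25),168),((.463,.266,.23),196.4)],(p,R))
E
```

```text
outline centre [0.5038 0.165 ] sides [np.float64(0.0867), np.float64(0.1152), np.float64(0.0861), np.float64(0.116)] yaw [np.float64(16.5), np.float64(16.7)]
base top ((486.7283935546875, 226.08155822753906), (150.6286163330078, 255.62448120117188), 16.503786087036133)
[ 0.22914061 -0.55452863  0.24829307] [-2.24472123e+01 -5.16282599e-04  1.79999971e+02] [-1.26437951e+00  1.30400006e-01  1.48819845e+00 -8.75563197e-06
  1.52299643e+00 -8.53605252e-02]
to (0.3, -0.43, 0.25) 50 shift [0.754, -0.587, -0.011] turn [-0.0, 0.0, -0.0765] min rows 3.8
to (0.37, -0.29, 0.25) 80 shift [1.015, -0.242, -0.0] turn [0.0, 0.0, -0.0833] min rows 4.2
to (0.4, -0.15, 0.25) 110 shift [0.954, 0.035, 0.0] turn [0.0, 0.0, -0.0833] min rows 4.2
to (0.42, -0.01, 0.25) 140 shift [0.831, 0.445, 0.0] turn [-0.0, 0.0, -0.0833] min rows 4.2
to (0.44, 0.13, 0.25) 168 shift [0.498, 0.801, 0.0] turn [0.0, 0.0, -0.0778] min rows 3.9
to (0.463, 0.266, 0.23) 196.4 shift [0.039, 0.919, 0.133] turn [0.0, 0.0, -0.0789] min rows 4.0
```

Request:
move_arm(
  series=[
    [[0.15, -0.12, 0], [0, 0, -0.0153]],
    [[0.3, -0.24, 0], [0, 0, -0.0306]],
    [[0.45, -0.36, 0], [0, 0, -0.046]],
    [[0.6, -0.48, 0], [0, 0, -0.061]],
    [[0.754, -0.587, -0.011], [0, 0, -0.0765]],
  ],
  fingers=-0.1,
)

```text
time: 1.77
tcp_pos: [0.3002, -0.4285, 0.2496]
tool_rot: [-0.0, 0.905, 0.424, 0.0]
contact_force: [0.1, -0.6, 0.6]
width: 0.0383
gripper_force: 0.0
```

Request:
move_arm(
  series=[
    [[0.2, -0.048, 0], [0, 0, -0.0167]],
    [[0.4, -0.097, 0], [0, 0, -0.0333]],
    [[0.6, -0.145, 0], [0, 0, -0.05]],
    [[0.8, -0.194, 0], [0, 0, -0.0667]],
    [[0.99, -0.24, 0], [0, 0, -0.0833]],
  ],
)

```text
time: 2.18
tcp_pos: [0.3685, -0.2916, 0.2502]
tool_rot: [0.0, 0.765, 0.645, 0.0]
contact_force: [0.1, 0.3, -0.3]
width: 0.0387
gripper_force: 0.0
```

Request:
move_arm(
  series=[
    [[0.19, 0.007, 0], [0, 0, -0.0167]],
    [[0.38, 0.014, 0], [0, 0, -0.0333]],
    [[0.57, 0.02, 0], [0, 0, -0.05]],
    [[0.76, 0.03, 0], [0, 0, -0.0667]],
    [[0.954, 0.035, 0], [0, 0, -0.0833]],
  ],
)

```text
time: 2.6
tcp_pos: [0.3981, -0.1518, 0.2502]
tool_rot: [0.0, 0.572, 0.82, 0.0]
contact_force: [0.6, -0.5, -0.0]
width: 0.0387
gripper_force: 0.0
```

Request:
move_arm(
  series=[
    [[0.166, 0.089, 0], [0, 0, -0.0167]],
    [[0.332, 0.178, 0], [0, 0, -0.0333]],
    [[0.5, 0.267, 0], [0, 0, -0.05]],
    [[0.665, 0.356, 0], [0, 0, -0.0667]],
    [[0.831, 0.445, 0], [0, 0, -0.0833]],
  ],
)

```text
time: 3.02
tcp_pos: [0.4182, -0.0118, 0.2502]
tool_rot: [0.0, 0.34, 0.94, 0.0]
contact_force: [0.8, -0.4, 0.3]
width: 0.0382
gripper_force: 0.0
```

Request:
move_arm(
  series=[
    [[0.1, 0.16, 0], [0, 0, -0.0156]],
    [[0.2, 0.32, 0], [0, 0, -0.0311]],
    [[0.3, 0.48, 0], [0, 0, -0.0467]],
    [[0.4, 0.64, 0], [0, 0, -0.0622]],
    [[0.498, 0.801, 0], [0, 0, -0.0778]],
  ],
)

```text
time: 3.43
tcp_pos: [0.4383, 0.1284, 0.2502]
tool_rot: [0.0, 0.102, 0.995, 0.0]
contact_force: [0.0, -1.1, -0.1]
width: 0.0384
gripper_force: 0.0
```

Request:
move_arm(
  series=[
    [[0.01, 0.184, 0.027], [0, 0, -0.0158]],
    [[0.02, 0.37, 0.053], [0, 0, -0.0316]],
    [[0.03, 0.55, 0.08], [0, 0, -0.0473]],
    [[0.035, 0.735, 0.106], [0, 0, -0.0631]],
    [[0.039, 0.919, 0.133], [0, 0, -0.0789]],
  ],
)

```text
time: 3.85
tcp_pos: [0.4614, 0.2645, 0.2299]
tool_rot: [0.0, -0.145, 0.989, 0.0]
contact_force: [0.3, 0.1, -0.5]
width: 0.0385
gripper_force: 0.0
```

```bash
python3 - <<'E'
from h import *
p,R,s=pose();print(p,R.as_euler("zyx",degrees=True), s["qpos"].round(2),s["width"],s["time"],s["contact_force"])
plan([((.464,.2953,.15),196.5),((.464,.2953,.08),196.5),((.464,.2953,.058),196.5)])
E
```

```text
[0.46137496 0.26447978 0.2299285 ] [ 1.63338542e+02  2.32662817e-02 -1.79991592e+02] [ 0.42 -0.05  1.7  -0.    1.48 -1.44] 0.038533737522235136 3.85 [ 0.31952421  0.13131271 -0.52131491]
to (0.464, 0.2953, 0.15) 196.5 shift [-0.075, 0.192, 0.533] turn [0.0, 0.0001, 0.0004] min rows 2.1
to (0.464, 0.2953, 0.08) 196.5 shift [0.0, -0.0, 0.467] turn [0.0, 0.0, 0.0] min rows 1.7
to (0.464, 0.2953, 0.058) 196.5 shift [0.0, -0.0, 0.147] turn [0.0, 0.0, 0.0] min rows 0.5
```

Request:
move_arm(
  series=[
    [[-0.025, 0.064, 0.17], [0, 0, 0]],
    [[-0.05, 0.13, 0.36], [0, 0, 0]],
    [[-0.075, 0.192, 0.533], [0, 0, 0.0004]],
    [[-0.075, 0.192, 0.533], [0, 0, 0.0004]],
  ],
)

```text
time: 4.18
tcp_pos: [0.4606, 0.2936, 0.1439]
tool_rot: [-0.004, -0.142, 0.99, -0.001]
contact_force: [-1.0, -0.1, -1.4]
width: 0.0387
gripper_force: 0.0
```

Request:
move_arm(
  series=[
    [[0, 0, 0.15], [0, 0, 0]],
    [[0, 0, 0.3], [0, 0, 0]],
    [[0, 0, 0.45], [0, 0, 0]],
    [[0, 0, 0.55], [0, 0, 0]],
    [[0, 0, 0.613], [0, 0, 0]],
  ],
)

```text
time: 4.6
tcp_pos: [0.4636, 0.293, 0.0573]
tool_rot: [-0.001, -0.141, 0.99, -0.0]
contact_force: [0.1, 0.6, 0.4]
width: 0.0381
gripper_force: 0.0
```

```bash
python3 - <<'E'
from h import *
p,R,s=pose();print(p,R.as_euler("zyx",degrees=True), s["contact_force"])
c=ctrl.camera("side");cv2.imwrite("pics/k1.png",cv2.resize(c["frame"][250:370,270:400],None,fx=5,fy=5,interpolation=cv2.INTER_CUBIC)[:,:,::-1])
E
```

```text
[0.46364397 0.29301691 0.05734251] [ 1.63791752e+02 -7.35005442e-02  1.79951981e+02] [0.0723606  0.60545023 0.42500047]
```

View pics/k1.png

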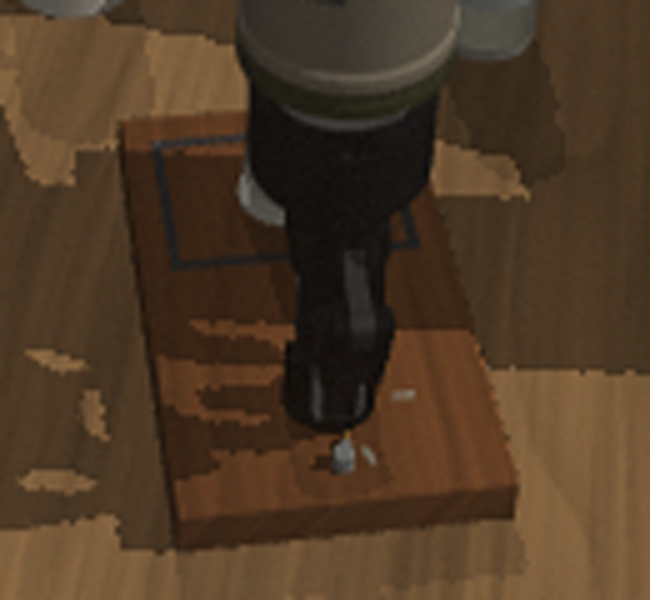

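The gripper straddles the knob, with the post at (343,455) in the crop and clear of the fingers. Next I close gently.

Request:
move_arm(
  series=[
    [[0, 0, 0], [0, 0, 0]],
    [[0, 0, 0], [0, 0, 0]],
    [[0, 0, 0], [0, 0, 0]],
    [[0, 0, 0], [0, 0, 0]],
    [[0, 0, 0], [0, 0, 0]],
  ],
  fingers=-1,
  newtons=25,
)

```text
time: 5.07
tcp_pos: [0.465, 0.2946, 0.06]
tool_rot: [0.001, -0.141, 0.99, 0.001]
contact_force: [-2.3, 1.0, 7.0]
width: 0.0114
gripper_force: 28.6
```

```bash
python3 - <<'E'
from h import *
p,R,s=pose();print(p,R.as_rotvec(), s["contact_force"],s["torque"],s["width"],s["gripper_force"],R.inv().apply(s["contact_force"]))
E
```

```text
[0.46504017 0.29456872 0.0599519 ] [-4.43221041e-01  3.10760255e+00  1.90290319e-03] [-2.2597822   0.95535705  7.01547401] [0.14291428 0.44167283 0.03182332] 0.011445089009051512 28.59632581472397 [ 1.88373944  1.5549198  -7.01925554]
```

Request:
move_arm(
  series=[
    [[0, 0, 0], [0, 0, 0.01]],
    [[0, 0, 0], [0, 0, 0.025]],
    [[0, 0, 0], [0, 0, 0.042]],
    [[0, 0, 0], [0, 0, 0.06]],
    [[0, 0, 0], [0, 0, 0.075]],
  ],
  newtons=60,
)

```text
time: 5.48
tcp_pos: [0.4651, 0.2934, 0.06]
tool_rot: [0.001, 0.097, 0.995, -0.0]
contact_force: [-3.3, -5.7, 11.7]
width: 0.0107
gripper_force: 62.5
```

Request:
move_arm(
  series=[
    [[0, 0, 0], [0, 0, 0.015]],
    [[0, 0, 0], [0, 0, 0.03]],
    [[0, 0, 0], [0, 0, 0.045]],
    [[0, 0, 0], [0, 0, 0.06]],
    [[0, 0, 0], [0, 0, 0.075]],
  ],
)

```text
time: 5.9
tcp_pos: [0.4646, 0.2924, 0.06]
tool_rot: [0.001, 0.326, 0.945, -0.001]
contact_force: [-7.0, -10.9, 16.9]
width: 0.0106
gripper_force: 63.2
```

Request:
move_arm(
  series=[
    [[0, 0, 0], [0, 0, 0.014]],
    [[0, 0, 0], [0, 0, 0.028]],
    [[0, 0, 0], [0, 0, 0.037]],
    [[0, 0, 0], [0, 0, 0.037]],
    [[0, 0, 0], [0, 0, 0.037]],
  ],
)

```text
time: 6.32
tcp_pos: [0.4642, 0.292, 0.06]
tool_rot: [0.0, 0.432, 0.902, -0.002]
contact_force: [-8.7, -11.7, 18.8]
width: 0.0104
gripper_force: 63.6
```

```bash
python3 - <<'E'
from h import *
p,R,s=pose();print(p,np.degrees(np.arctan2(*R.apply([1,0,0])[1::-1])), s["contact_force"],s["torque"],s["width"],s["gripper_force"],s["qpos"].round(2))
E
```

```text
[0.46417627 0.29200273 0.05999925] 128.8672530906794 [ -8.65663128 -11.70665506  18.76857014] [-2.22281777  1.5994644  -0.13209125] 0.010413914822448567 63.56932282447815 [ 0.47  0.17  1.81 -0.    1.17 -0.21]
```

Request:
move_arm(
  series=[
    [[0, 0, 0], [0, 0, 0.001]],
    [[0, 0, 0], [0, 0, 0.001]],
    [[0, 0, 0], [0, 0, 0.001]],
    [[0, 0, 0], [0, 0, 0.001]],
    [[0, 0, 0], [0, 0, 0.001]],
  ],
  fingers=-0.1,
)

```text
time: 6.73
tcp_pos: [0.4641, 0.2939, 0.0581]
tool_rot: [0.0, 0.434, 0.901, 0.0]
contact_force: [-0.5, 0.1, 0.1]
width: 0.0384
gripper_force: 0.0
```

Request:
move_arm(
  series=[
    [[0, 0, -0.1], [0, 0, 0]],
    [[0, 0, -0.3], [0, 0, 0]],
    [[0, 0, -0.5], [0, 0, 0]],
    [[0, 0, -0.75], [0, 0, 0]],
    [[0, 0, -1], [0, 0, 0]],
  ],
)

```text
time: 7.15
tcp_pos: [0.4633, 0.2935, 0.2088]
tool_rot: [-0.001, 0.434, 0.901, -0.001]
contact_force: [0.4, 0.4, 1.4]
width: 0.0383
gripper_force: 0.0
```

```bash
python3 - <<'E'
from h import *
p,R,s=pose();yaw=np.degrees(np.arctan2(*R.apply([1,0,0])[1::-1]));print(p,yaw,s["qpos"].round(2),s["contact_force"],s["time"])
c=ctrl.camera("side");W=pts(c);cv2.imwrite("pics/k2.png",cv2.resize(c["frame"][180:380,230:420],None,fx=3,fy=3,interpolation=cv2.INTER_CUBIC)[:,:,::-1])
print("knob",rect(c,W,(.463,.296),.04,.055,.07))
print([(d["p"],d["at"]) for d in ctrl.place_of("knob_grip",c)])
E
```

```text
[0.46330677 0.29349352 0.20883992] 128.5535291963267 [ 0.47  0.01  1.68  0.    1.45 -0.2 ] [0.36679628 0.43024938 1.39856707] 7.15
knob (100, 'c', 461.7, 297.7, 'size', 40.2, 12.8, 'yaw', -53.7, 'z', np.float64(0.0618))
[(0.73, [0.4654, 0.2974, 0.0494])]
```

View pics/k2.png

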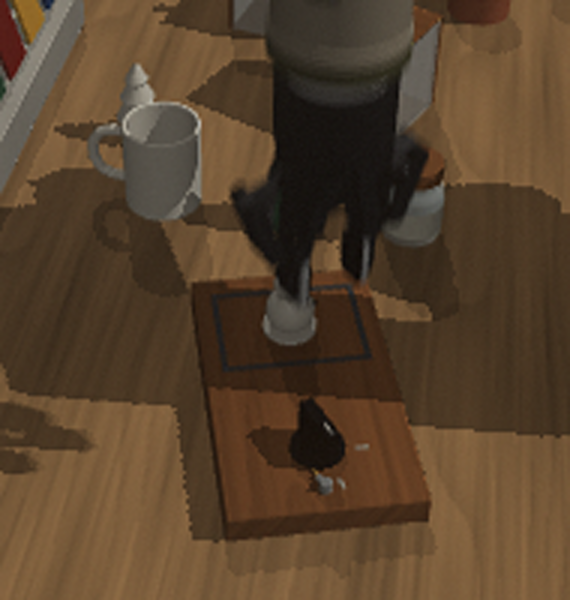

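The knob's yaw went from 16.5° to -53.7°, a turn of about 1.2 rad, and it stayed there after release, so the lamp is on. Next is the cover.

```bash
python3 - <<'E'
from h import *
plan([((.468,.16,.215),134),((.472,.02,.22),141),((.475,-.11,.22),148),((.4765,-.2,.22),154.4),((.4765,-.2,.15),154.4)])
E
```

```text
to (0.468, 0.16, 0.215) 134 shift [-0.709, -0.562, 0.004] turn [0.0019, 0.0005, -0.0151] min rows 3.3
to (0.472, 0.02, 0.22) 141 shift [-0.69, -0.629, -0.033] turn [0.0, 0.0, -0.0194] min rows 3.4
to (0.475, -0.11, 0.22) 148 shift [-0.561, -0.661, -0.0] turn [-0.0, 0.0, -0.0194] min rows 3.1
to (0.4765, -0.2, 0.22) 154.4 shift [-0.326, -0.504, -0.0] turn [0.0, 0.0, -0.0178] min rows 2.2
to (0.4765, -0.2, 0.15) 154.4 shift [0.0, -0.0, 0.467] turn [0.0, 0.0, 0.0] min rows 1.7
```

Request:
move_arm(
  series=[
    [[-0.14, -0.11, -0.01], [0, 0, -0.003]],
    [[-0.28, -0.22, -0.02], [0, 0, -0.006]],
    [[-0.42, -0.34, -0.03], [0, 0, -0.009]],
    [[-0.56, -0.45, -0.035], [0, 0, -0.012]],
    [[-0.709, -0.562, -0.04], [0, 0, -0.0151]],
  ],
  fingers=0.1,
)

```text
time: 7.67
tcp_pos: [0.464, 0.1571, 0.2137]
tool_rot: [-0.0, 0.39, 0.921, -0.0]
contact_force: [0.5, 0.6, -0.5]
width: 0.0473
gripper_force: 0.0
```

Request:
move_arm(
  series=[
    [[-0.14, -0.126, -0.006], [0, 0, -0.004]],
    [[-0.276, -0.25, -0.013], [0, 0, -0.008]],
    [[-0.414, -0.377, -0.02], [0, 0, -0.012]],
    [[-0.55, -0.5, -0.026], [0, 0, -0.016]],
    [[-0.69, -0.629, -0.033], [0, 0, -0.0194]],
  ],
)

```text
time: 8.08
tcp_pos: [0.4681, 0.0169, 0.2187]
tool_rot: [-0.0, 0.333, 0.943, 0.0]
contact_force: [-0.0, -0.3, -0.4]
width: 0.0469
gripper_force: 0.0
```

Request:
move_arm(
  series=[
    [[-0.112, -0.132, 0], [0, 0, -0.004]],
    [[-0.224, -0.264, 0], [0, 0, -0.008]],
    [[-0.337, -0.397, 0], [0, 0, -0.012]],
    [[-0.449, -0.53, 0], [0, 0, -0.016]],
    [[-0.561, -0.661, 0], [0, 0, -0.0194]],
  ],
)

```text
time: 8.5
tcp_pos: [0.471, -0.1132, 0.2186]
tool_rot: [-0.0, 0.275, 0.961, 0.0]
contact_force: [0.3, 0.1, -0.3]
width: 0.0473
gripper_force: 0.0
```

Request:
move_arm(
  series=[
    [[-0.1, -0.15, 0], [0, 0, -0.005]],
    [[-0.2, -0.3, 0], [0, 0, -0.01]],
    [[-0.28, -0.43, 0], [0, 0, -0.015]],
    [[-0.326, -0.504, 0], [0, 0, -0.0178]],
    [[-0.326, -0.504, 0], [0, 0, -0.0178]],
  ],
)

```text
time: 8.92
tcp_pos: [0.4722, -0.2044, 0.2184]
tool_rot: [-0.0, 0.223, 0.975, -0.0]
contact_force: [-0.2, -0.1, -0.5]
width: 0.0471
gripper_force: 0.0
```

```bash
python3 - <<'E'
from h import *
c=ctrl.camera("side");W=pts(c)
for k in range(2):ctrl.camera("side")
print(rect(c,W,(.477,-.2),.09,.127,.15))
p,R,s=pose();yaw=np.degrees(np.arctan2(*R.apply([1,0,0])[1::-1]));print(p,yaw,s["qpos"].round(2),s["width"],s["time"],R.apply([0,0,1]).round(4))
plan([((.4765,-.2,.15),154.4),((.4765,-.2,.1275),154.4)])
E
```

```text
(88, 'c', 475.0, -197.3, 'size', 59.6, 17.9, 'yaw', -27.4, 'z', np.float64(0.1331))
[ 0.47244086 -0.20143616  0.21856988] 154.30768729998437 [-0.5  -0.09  1.76  0.    1.47 -1.63] 0.04698271330544592 9.0667 [-5.e-04  8.e-04 -1.e+00]
to (0.4765, -0.2, 0.15) 154.4 shift [-0.021, 0.02, 0.457] turn [0.0001, -0.0001, -0.0003] min rows 1.6
to (0.4765, -0.2, 0.1275) 154.4 shift [0.0, -0.0, 0.15] turn [0.0, 0.0, 0.0] min rows 0.5
```

Request:
move_arm(
  series=[
    [[-0.02, 0.02, 0.15], [0, 0, 0]],
    [[-0.021, 0.02, 0.3], [0, 0, 0]],
    [[-0.021, 0.02, 0.45], [0, 0, 0]],
    [[-0.021, 0.02, 0.56], [0, 0, 0]],
    [[-0.021, 0.02, 0.606], [0, 0, 0]],
  ],
)

```text
time: 9.48
tcp_pos: [0.4753, -0.1985, 0.1251]
tool_rot: [-0.002, 0.221, 0.975, 0.001]
contact_force: [-0.6, 0.6, -0.8]
width: 0.0472
gripper_force: 0.0
```

```bash
python3 - <<'E'
from h import *
c=ctrl.camera("side");cv2.imwrite("pics/c1.png",cv2.resize(c["frame"][130:240,290:420],None,fx=5,fy=5,interpolation=cv2.INTER_CUBIC)[:,:,::-1])
p,R,s=pose();print(p,s["contact_force"],s["width"],np.degrees(np.arctan2(*R.apply([1,0,0])[1::-1])))
E
```

```text
[ 0.47514635 -0.19861378  0.12491978] [-0.08273509  0.26691853 -1.38745213] 0.047187972163361416 154.411366436421
```

View pics/c1.png

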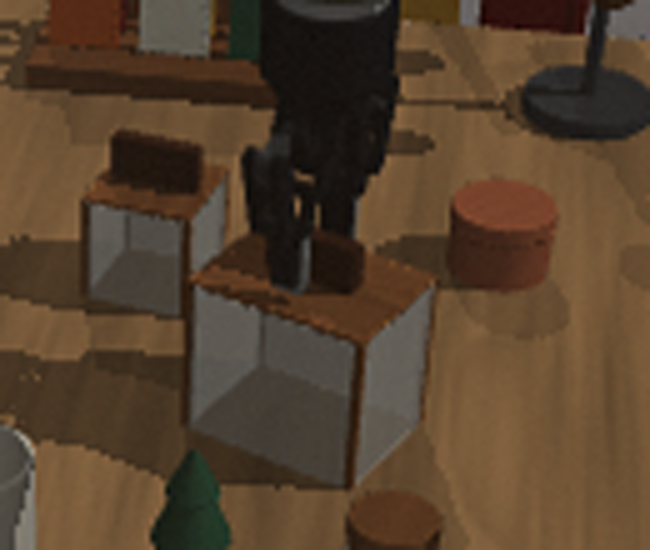

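The near finger at (290,250) in the crop stands in front of the bar, whose right half is visible to (362,265), so the fingers straddle it. Next I close the fingers and start a small lift.

Request:
move_arm(
  series=[
    [[0, 0, -0.013], [0, 0, 0]],
    [[0, 0, -0.013], [0, 0, 0]],
    [[0, 0, -0.013], [0, 0, 0]],
    [[0, 0, -0.013], [0, 0, 0]],
    [[0, 0, -0.013], [0, 0, 0]],
  ],
  fingers=-1,
  newtons=30,
)

```text
time: 9.95
tcp_pos: [0.4777, -0.2013, 0.1318]
tool_rot: [0.001, 0.222, 0.975, -0.001]
contact_force: [-0.9, -0.7, 6.0]
width: 0.0129
gripper_force: 36.6
```

Request:
move_arm(
  series=[
    [[0, 0, 0], [0, 0, 0]],
    [[0, 0, 0], [0, 0, 0]],
    [[0, 0, 0], [0, 0, 0]],
    [[0, 0, 0], [0, 0, 0]],
  ],
  newtons=70,
)

```text
time: 10.28
tcp_pos: [0.4777, -0.2014, 0.1319]
tool_rot: [0.001, 0.222, 0.975, -0.0]
contact_force: [-0.8, -1.2, 7.3]
width: 0.0125
gripper_force: 70.2
```

```bash
python3 - <<'E'
from h import *
c=ctrl.camera("top");W=pts(c)
p,R,s=pose();print(p,s["contact_force"],s["width"],s["gripper_force"],np.degrees(np.arctan2(*R.apply([1,0,0])[1::-1])),R.apply([0,0,1]).round(4))
print(rect(c,W,(.477,-.2),.075,.02,.115))
c=ctrl.camera("side");W=pts(c);print(rect(c,W,(.477,-.2),.09,.1,.115))
E
```

```text
[ 0.47766872 -0.20146471  0.13190226] [-0.45960706 -0.90330709  7.67134602] 0.01245291106784372 70.20529389381409 154.3343439856981 [ 0.0026 -0.0016 -1.    ]
(633, 'c', 478.7, -199.3, 'size', 121.0, 91.6, 'yaw', -25.5, 'z', np.float64(0.104))
(552, 'c', 476.1, -197.5, 'size', 123.8, 97.0, 'yaw', -24.6, 'z', np.float64(0.1043))
```

Request:
move_arm(
  series=[
    [[0, 0, -0.03], [0, 0, 0]],
    [[0, 0, -0.08], [0, 0, 0]],
    [[0, 0, -0.15], [0, 0, 0]],
    [[0, 0, -0.23], [0, 0, 0]],
    [[0, 0, -0.3], [0, 0, 0]],
  ],
)

```text
time: 10.8
tcp_pos: [0.4769, -0.2007, 0.1767]
tool_rot: [0.0, 0.222, 0.975, -0.0]
contact_force: [-0.2, 0.4, -2.6]
width: 0.0125
gripper_force: 68.9
```

Request:
move_arm(
  series=[
    [[0, 0, -0.12], [0, 0, 0]],
    [[0, 0, -0.28], [0, 0, 0]],
    [[0, 0, -0.45], [0, 0, 0]],
    [[0, 0, -0.6], [0, 0, 0]],
    [[0, 0, -0.77], [0, 0, 0]],
  ],
)

```text
time: 11.22
tcp_pos: [0.4765, -0.2005, 0.2926]
tool_rot: [0.0, 0.222, 0.975, -0.0]
contact_force: [0.3, 0.3, -1.9]
width: 0.0124
gripper_force: 68.9
```

Request:
move_arm(
  series=[
    [[0, 0, -0.01], [0, 0, 0]],
    [[0, 0, -0.01], [0, 0, 0]],
    [[0, 0, -0.01], [0, 0, 0]],
  ],
)

```text
time: 11.47
tcp_pos: [0.4766, -0.2006, 0.2917]
tool_rot: [-0.0, 0.222, 0.975, 0.0]
contact_force: [0.9, -0.6, -2.3]
width: 0.0123
gripper_force: 69.1
```

```bash
python3 - <<'E'
from h import *
c=ctrl.camera("top");W=pts(c)
p,R,s=pose();yaw=np.degrees(np.arctan2(*R.apply([1,0,0])[1::-1]));print(p,s["contact_force"],s["torque"],s["width"],s["gripper_force"],yaw,R.apply([0,0,1]).round(4),s["qpos"].round(2))
z0=p[2]-.127
print("top",rect(c,W,p[:2],.075,.02,z0+.115))
def plane(W,m):
    q=W[m];A=np.c_[q[:,:2]-p[:2],np.ones(len(q))];x=np.linalg.lstsq(A,q[:,2],rcond=None)[0];return len(q),x.round(4)
m=(np.hypot(W[...,0]-p[0],W[...,1]-p[1])<.075)&(abs(W[...,2]-z0-.103)<.012);print("top plane",plane(W,m))
c=ctrl.camera("side");W=pts(c);print("side",rect(c,W,p[:2],.09,z0+.095,z0+.115))
m=(np.hypot(W[...,0]-p[0],W[...,1]-p[1])<.075)&(abs(W[...,2]-z0-.103)<.007);print("side plane",plane(W,m))
cv2.imwrite("pics/c2.png",c["frame"][:,:,::-1])
plan([((.48,-.15,.292),160),((.488,-.01,.292),178),((.497,.12,.292),193),((.501,.165,.292),196.5)])
E
```

```text
[ 0.4761686  -0.20035179  0.29077787] [-0.34403243 -0.52995928 -1.70106785] [-0.01854725  0.01936084 -0.03767254] 0.012158469177069474 69.0355932712555 154.3534714559097 [-1.7e-03  9.0e-04 -1.0e+00] [-0.5  -0.11  1.65  0.    1.6  -1.62]
top (924, 'c', 476.9, -198.4, 'size', 120.4, 91.6, 'yaw', -25.8, 'z', np.float64(0.2638))
top plane (671, array([-0.0003, -0.005 ,  0.2654]))
side (604, 'c', 473.3, -196.4, 'size', 121.6, 95.9, 'yaw', -25.8, 'z', np.float64(0.2632))
side plane (550, array([-0.0073, -0.0105,  0.2637]))
to (0.48, -0.15, 0.292) 160 shift [0.121, 0.314, -0.011] turn [0.0, -0.0004, -0.0157] min rows 1.2
to (0.488, -0.01, 0.292) 178 shift [0.269, 0.895, 0.0] turn [0.0, 0.0, -0.05] min rows 3.4
to (0.497, 0.12, 0.292) 193 shift [-0.03, 0.868, 0.0] turn [0.0, 0.0, -0.0417] min rows 3.1
to (0.501, 0.165, 0.292) 196.5 shift [-0.093, 0.286, 0.0] turn [0.0, 0.0, -0.0097] min rows 1.1
```

View pics/c2.png

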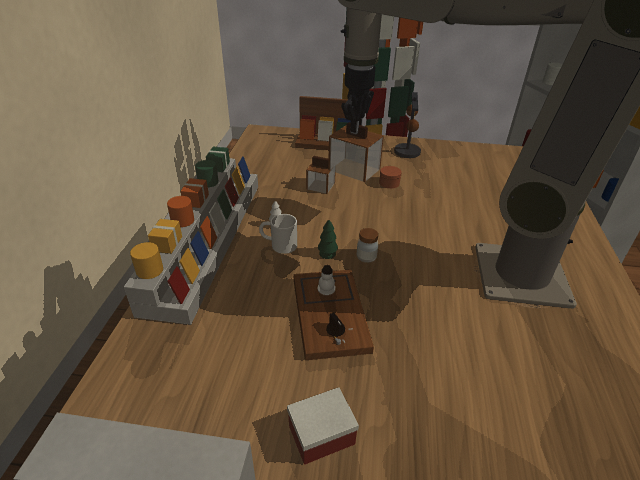

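The cover hangs level at (355,150), clear of everything, and the path to the base is free. Next I carry it across.

```bash
python3 - <<'E'
from h import *
R=down(154.35)
plan([((.483,-.11,.292),164),((.493,.01,.292),178),((.5,.11,.292),190),((.5035,.163,.292),196.6)],(np.array([.4764,-.2005,.291]),R))
E
```

```text
to (0.483, -0.11, 0.292) 164 shift [0.222, 0.563, -0.007] turn [0.0, 0.0, -0.0268] min rows 2.2
to (0.493, 0.01, 0.292) 178 shift [0.156, 0.787, 0.0] turn [0.0, 0.0, -0.0389] min rows 2.9
to (0.5, 0.11, 0.292) 190 shift [-0.023, 0.668, 0.0] turn [0.0, 0.0, -0.0333] min rows 2.4
to (0.5035, 0.163, 0.292) 196.6 shift [-0.084, 0.344, 0.0] turn [0.0, 0.0, -0.0183] min rows 1.3
```

Request:
move_arm(
  series=[
    [[0.01, 0.04, 0], [0, 0, -0.002]],
    [[0.05, 0.13, -0.002], [0, 0, -0.006]],
    [[0.1, 0.26, -0.004], [0, 0, -0.012]],
    [[0.16, 0.41, -0.006], [0, 0, -0.019]],
    [[0.222, 0.563, -0.007], [0, 0, -0.0268]],
  ],
)

```text
time: 11.98
tcp_pos: [0.4827, -0.1089, 0.2919]
tool_rot: [-0.001, 0.138, 0.99, 0.0]
contact_force: [0.4, -0.5, -1.9]
width: 0.0122
gripper_force: 69.0
```

Request:
move_arm(
  series=[
    [[0.031, 0.157, 0], [0, 0, -0.0078]],
    [[0.062, 0.315, 0], [0, 0, -0.0156]],
    [[0.094, 0.472, 0], [0, 0, -0.0233]],
    [[0.125, 0.63, 0], [0, 0, -0.0311]],
    [[0.156, 0.787, 0], [0, 0, -0.0389]],
  ],
)

```text
time: 12.4
tcp_pos: [0.4926, 0.0115, 0.2919]
tool_rot: [-0.001, 0.016, 1.0, 0.0]
contact_force: [1.3, -0.6, -0.9]
width: 0.0122
gripper_force: 68.9
```

Request:
move_arm(
  series=[
    [[-0.005, 0.15, 0], [0, 0, -0.007]],
    [[-0.01, 0.29, 0], [0, 0, -0.014]],
    [[-0.015, 0.43, 0], [0, 0, -0.021]],
    [[-0.02, 0.56, 0], [0, 0, -0.028]],
    [[-0.023, 0.668, 0], [0, 0, -0.0333]],
  ],
)

```text
time: 12.82
tcp_pos: [0.4995, 0.1117, 0.2918]
tool_rot: [-0.001, -0.089, 0.996, 0.0]
contact_force: [0.3, 0.2, -1.7]
width: 0.0124
gripper_force: 69.0
```

Request:
move_arm(
  series=[
    [[-0.022, 0.1, 0], [0, 0, -0.005]],
    [[-0.043, 0.19, 0], [0, 0, -0.01]],
    [[-0.064, 0.27, 0], [0, 0, -0.014]],
    [[-0.078, 0.325, 0], [0, 0, -0.017]],
    [[-0.084, 0.344, 0], [0, 0, -0.0183]],
  ],
)

```text
time: 13.23
tcp_pos: [0.5033, 0.1641, 0.2925]
tool_rot: [-0.001, -0.145, 0.989, 0.0]
contact_force: [0.4, 0.4, -2.4]
width: 0.0124
gripper_force: 68.9
```

Request:
move_arm(
  series=[
    [[0, 0, 0], [0, 0, 0]],
    [[0, 0, 0], [0, 0, 0]],
    [[0, 0, 0], [0, 0, 0]],
  ],
)

```text
time: 13.48
tcp_pos: [0.5037, 0.1622, 0.2931]
tool_rot: [-0.0, -0.144, 0.99, -0.0]
contact_force: [-0.1, -0.7, -1.6]
width: 0.0122
gripper_force: 68.9
```

```bash
cat > m.py <<'E'
from h import *
ps=[pose() for k in range(1)]
def plane(W,m):
    q=W[m];A=np.c_[q[:,:2]-p[:2],np.ones(len(q))];x=np.linalg.lstsq(A,q[:,2],rcond=None)[0];return len(q),x.round(4)
for n in("top","side"):
    c=ctrl.camera(n);W=pts(c);p,R,s=pose();z0=p[2]-.1315
    yaw=np.degrees(np.arctan2(*R.apply([1,0,0])[1::-1]))
    print(n,"tcp",p.round(4),round(yaw%360,2),"toolz",R.apply([0,0,1]).round(4),"F",s["contact_force"].round(1),"w",round(s["width"],4),"t",s["time"])
    print("  cover",rect(c,W,p[:2],.09 if n=="side" else .075,z0+.095,z0+.115))
    m=(np.hypot(W[...,0]-p[0],W[...,1]-p[1])<.075)&(abs(W[...,2]-z0-.105)<.008);print("  plane",plane(W,m))
    m=((W[...,2]>.017)&(W[...,2]<.033)&(abs(W[...,0]-.485)<.14)&(abs(W[...,1]-.22)<.17)).astype(np.uint8)
    k,L,S,C=cv2.connectedComponentsWithStats(m);i=1+S[1:,4].argmax();b=W[L==i];print("  base",cv2.minAreaRect((b[:,:2]*1000).astype(np.float32)))
    cv2.imwrite(f"pics/last_{n}.png",c["frame"][:,:,::-1])
E
python3 m.py
```

```text
top tcp [0.5038 0.1622 0.2932] 196.51 toolz [ 1.e-04 -2.e-04 -1.e+00] F [ 0.1  0.6 -2.8] w 0.0125 t 13.5333
  cover (510, 'c', 462.4, 160.2, 'size', 70.9, 39.9, 'yaw', -75.8, 'z', np.float64(0.2673))
  plane (509, array([0.0165, 0.0036, 0.268 ]))
  base ((453.74310302734375, 204.14291381835938), (75.3603744506836, 135.77008056640625), 16.056737899780273)
side tcp [0.5038 0.1622 0.2932] 196.52 toolz [ 2.e-04 -1.e-04 -1.e+00] F [ 1.  -1.  -1.2] w 0.0125 t 13.5833
  cover (1251, 'c', 500.8, 164.4, 'size', 119.9, 93.6, 'yaw', 16.5, 'z', np.float64(0.2656))
  plane (1176, array([ 0.0025, -0.0274,  0.266 ]))
  base ((482.25213623046875, 226.6422576904297), (150.57533264160156, 259.8385314941406), 16.411222457885742)
```

Request:
move_arm(
  series=[
    [[0, 0, 0.06], [0, 0, 0]],
    [[0, 0, 0.16], [0, 0, 0]],
    [[0, 0, 0.28], [0, 0, 0]],
    [[0, 0, 0.38], [0, 0, 0]],
    [[0, 0, 0.43], [0, 0, 0]],
  ],
)

```text
time: 14.0
tcp_pos: [0.5025, 0.1623, 0.2256]
tool_rot: [-0.002, -0.144, 0.99, -0.0]
contact_force: [-0.7, -0.2, -3.1]
width: 0.0122
gripper_force: 68.9
```

Request:
move_arm(
  series=[
    [[0, 0, 0.05], [0, 0, 0]],
    [[0, 0, 0.13], [0, 0, 0]],
    [[0, 0, 0.22], [0, 0, 0]],
    [[0, 0, 0.29], [0, 0, 0]],
    [[0, 0, 0.31], [0, 0, 0]],
  ],
)

```text
time: 14.42
tcp_pos: [0.5028, 0.1626, 0.18]
tool_rot: [-0.001, -0.144, 0.99, -0.0]
contact_force: [0.1, 0.1, -2.4]
width: 0.0123
gripper_force: 68.9
```

Request:
move_arm(
  series=[
    [[0, 0, 0], [0, 0, 0]],
    [[0, 0, 0], [0, 0, 0]],
    [[0, 0, 0], [0, 0, 0]],
  ],
)

```text
time: 14.67
tcp_pos: [0.5043, 0.163, 0.1831]
tool_rot: [0.001, -0.144, 0.99, 0.0]
contact_force: [-0.3, 1.2, -2.2]
width: 0.0123
gripper_force: 68.9
```

```bash
python3 m.py; python3 -c "
import cv2
a=cv2.imread('pics/last_side.png')[180:370,260:410];cv2.imwrite('pics/d1.png',cv2.resize(a,None,fx=3.15,fy=3.15,interpolation=cv2.INTER_CUBIC))"
```

```text
top tcp [0.5043 0.163  0.1832] 196.58 toolz [ 1.7e-03  4.0e-04 -1.0e+00] F [ 0.2  0.3 -2.8] w 0.012 t 14.7167
  cover (425, 'c', 461.9, 160.7, 'size', 71.7, 38.1, 'yaw', -76.5, 'z', np.float64(0.1573))
  plane (417, array([-0.0174, -0.0077,  0.1565]))
  base ((457.39605712890625, 325.0049133300781), (152.01275634765625, 51.6820182800293), 14.378458976745605)
side tcp [0.5043 0.163  0.1831] 196.58 toolz [ 1.6e-03  3.0e-04 -1.0e+00] F [-0.3 -0.1 -3. ] w 0.0127 t 14.7667
  cover (1175, 'c', 501.8, 164.3, 'size', 119.7, 96.2, 'yaw', 16.5, 'z', np.float64(0.1556))
  plane (1113, array([ 0.0015, -0.0176,  0.1558]))
  base ((482.0059814453125, 228.14901733398438), (150.2757110595703, 256.96478271484375), 16.47672462463379)
```

View pics/d1.png

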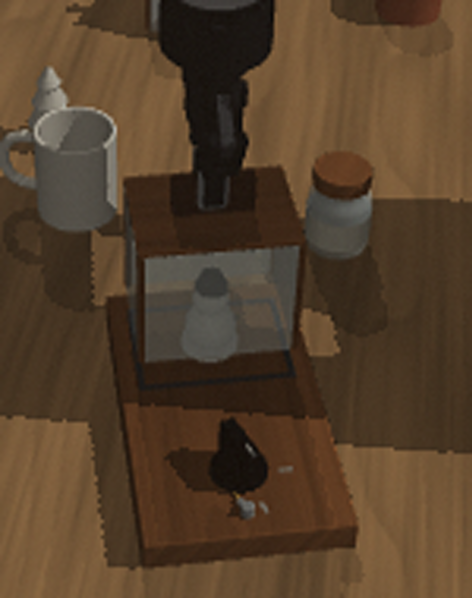

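The crop shows the snowman under the cover, with the rim's near corners at (145,362) and (295,350) and the outline's near corners at (140,388) and (293,375). Next I compare them in the world frame.

```bash
python3 - <<'E'
from h import *
c=ctrl.camera("side");W=pts(c)
f=lambda x,y,z:ray(c,260+(x+.5)/3.15-.5,180+(y+.5)/3.15-.5,z)*1000
yaw=np.radians(16.5);ex=np.array([np.cos(yaw),np.sin(yaw)]);ey=np.array([-ex[1],ex[0]])
rim=[f(145,362,.0515)[:2],f(295,350,.0515)[:2]];out=[f(140,388,.025)[:2],f(293,375,.025)[:2]]
print("rim",np.round(rim,1),np.linalg.norm(rim[0]-rim[1]),"out",np.round(out,1),np.linalg.norm(out[0]-out[1]))
rc=np.mean(rim,0)-45*ey;oc=np.mean(out,0)-45*ey;print("centres",rc,oc,"d along base x,y",(rc-oc)@ex,(rc-oc)@ey)
# sub-pixel: dark outline near line: luminance profiles along base y through x offsets, projected from world
K=c["intrinsics"];g=cv2.GaussianBlur(cv2.cvtColor(c["frame"],cv2.COLOR_RGB2GRAY),(3,3),0).astype(np.float32)
def samp(P):
    q=(c["R"]@P.T).T+c["t"];q=q@K.T;q=q[:,:2]/q[:,2:];return cv2.remap(g,q[:,:1].astype(np.float32),q[:,1:].astype(np.float32),cv2.INTER_LINEAR)[:,0]
seat=np.array([.5005,.1655])
for x0 in(-.045,-.03,0,.03,.045):
    t=np.arange(.034,.058,.001);P=np.c_[seat+x0*ex+t[:,None]*ey,np.full(len(t),.025)];print("near",x0,samp(P).round().astype(int).tolist())
E
```

```text
rim [[540.9 223.3]
 [432.4 192.4]] 112.77683946442393 out [[544.5 224.6]
 [432.3 192.1]] 116.7957263071318
centres [499.42174312 164.6953642 ] [501.15130325 165.2203486 ] d along base x,y -1.807440014049718 -0.01214378834255216
near -0.045 [35, 35, 34, 34, 33, 32, 31, 30, 30, 29, 29, 30, 31, 32, 33, 34, 34, 35, 35, 35, 35, 35, 35, 35]
near -0.03 [34, 34, 33, 33, 33, 33, 32, 31, 30, 29, 29, 29, 29, 30, 31, 32, 32, 33, 33, 33, 33, 34, 34, 34]
near 0 [32, 33, 32, 32, 31, 31, 30, 29, 28, 28, 28, 28, 28, 29, 30, 30, 31, 31, 32, 32, 32, 32, 32, 32]
near 0.03 [32, 32, 32, 32, 32, 31, 30, 30, 29, 29, 28, 28, 29, 30, 31, 31, 32, 32, 32, 32, 32, 32, 32, 32]
near 0.045 [33, 33, 34, 33, 32, 32, 31, 30, 29, 28, 28, 29, 29, 30, 31, 31, 32, 33, 33, 33, 33, 34, 34, 34]
```

```bash
cat > f.py <<'E'
from h import *
yaw=np.radians(16.5);ex=np.array([np.cos(yaw),np.sin(yaw)]);ey=np.array([-ex[1],ex[0]])
p,R,s=pose();rim=p[2]-.1315;o=np.array([.5001,.1669])
print("tcp",p.round(4),"toolz",R.apply([0,0,1]).round(4))
for n in("side","top"):
    c=ctrl.camera(n);W=pts(c)
    a=(W[...,:2]-o)@ex*1000;b=(W[...,:2]-o)@ey*1000;z=W[...,2]*1000
    if n=="side":
        m=(abs(a)<50)&(abs(b-45)<9)&(z>rim*1000+15)&(z<rim*1000+92);q=np.c_[a[m],b[m],z[m]]
        x=np.linalg.lstsq(np.c_[q[:,0],q[:,2]-rim*1000,np.ones(len(q))],q[:,1],rcond=None)[0] if len(q)>20 else 0
        print("cover front face b:",len(q),np.median(q[:,1]) if len(q) else 0,"fit slope a, slope z, b at rim",x)
        m=(abs(a)<65)&(abs(b-190)<8)&(z>5)&(z<20);print("base front face b (190):",m.sum(),np.median(b[m]))
        fm=(abs(z-rim*1000-105)<5)&(b<50)
        m=fm&(b>-40)&(b<40)&(abs(a)<80);print("cover a extent",np.percentile(a[m],[0.5,99.5]))
        m=(abs(z-25)<4)&(b>80)&(b<180)&(abs(a)<100);print("base a extent",np.percentile(a[m],[.5,99.5]))
    zt=z[(abs(a)<50)&(abs(b)<38)&(abs(z-rim*1000-105)<7)];zb=z[(abs(a)<60)&(b>60)&(b<100)&(abs(z-25)<6)]
    print(n,"top z",len(zt),np.median(zt),"slab z",len(zb),np.median(zb),"gap",np.median(zt)-np.median(zb)-105)
E
python3 f.py
```

```text
tcp [0.5042 0.163  0.183 ] toolz [ 1.5e-03  3.0e-04 -1.0e+00]
cover front face b: 1087 41.38724935725096 fit slope a, slope z, b at rim [9.64901039e-04 5.03151975e-03 4.11150107e+01]
base front face b (190): 254 189.34754792127166
cover a extent [-58.74923429  60.32892453]
base a extent [-73.73828297  74.32738024]
side top z 685 155.67645010492222 slab z 608 24.481417887377724 gap 26.195032217544508
top top z 321 157.2441258235579 slab z 267 25.880298356859523 gap 26.363827466698382
```

Request:
move_arm(
  series=[
    [[0, 0.004, 0.02], [0, 0, 0]],
    [[0, 0.008, 0.045], [0, 0, 0]],
    [[0, 0.013, 0.07], [0, 0, 0]],
    [[0, 0.013, 0.09], [0, 0, 0]],
    [[0, 0.013, 0.105], [0, 0, 0]],
  ],
)

```text
time: 15.33
tcp_pos: [0.5027, 0.1647, 0.1656]
tool_rot: [-0.0, -0.144, 0.99, -0.0]
contact_force: [-0.5, 0.0, -2.4]
width: 0.0125
gripper_force: 69.0
```

Request:
move_arm(
  series=[
    [[0, 0, 0], [0, 0, 0]],
    [[0, 0, 0], [0, 0, 0]],
    [[0, 0, 0], [0, 0, 0]],
  ],
)

```text
time: 15.58
tcp_pos: [0.5032, 0.1647, 0.1665]
tool_rot: [0.0, -0.144, 0.99, 0.0]
contact_force: [-0.4, -0.3, -1.6]
width: 0.0124
gripper_force: 69.0
```

```bash
cat >> f.py <<'E'
z_=z
m=(abs(z-rim*1000-105)<6)&(abs(a)<75)&(abs(b)<75);print("TOP cover a,b ranges",np.percentile(a[m],[.3,99.7]),np.percentile(b[m],[.3,99.7]))
for lo in range(-55,60,10):
    k=m&(a>=lo)&(a<lo+10)
    if k.sum()>20:print("  a",lo,k.sum(),"b",np.percentile(b[k],[1,99]).round(1))
B=(abs(z-25)<6)&(abs(a)<85)
for lo in range(-70,75,10):
    k=B&(a>=lo)&(a<lo+10)
    if k.sum()>20:print("  base a",lo,k.sum(),"b",b[k].min().round(1),b[k&(b<215)].max().round(1))
k=B&(b>60)&(b<185);print("base a ext",np.percentile(a[k],[.5,99.5]))
cv2.imwrite("pics/e_top.png",cv2.resize(c["frame"][220:330,190:330],None,fx=5,fy=5,interpolation=cv2.INTER_CUBIC)[:,:,::-1])
E
python3 f.py
```

```text
tcp [0.5032 0.1647 0.1665] toolz [ 2.e-04  0.e+00 -1.e+00]
cover front face b: 1062 43.2988884977612 fit slope a, slope z, b at rim [1.40233160e-03 4.67303703e-03 4.30472532e+01]
base front face b (190): 260 189.5353042403232
cover a extent [-59.36842756  59.75525404]
base a extent [-73.69402777  74.30641508]
side top z 667 139.21605679040414 slab z 611 24.649874322879946 gap 9.566182467524186
top top z 300 140.5313880685193 slab z 264 25.03566306587885 gap 10.495725002640455
TOP cover a,b ranges [-56.50954536 -19.91832939] [-28.84703706  41.68818578]
  a -55 118 b [-27.3  41.5]
  a -45 112 b [-27.9  41.2]
  a -35 114 b [-28.5  40.5]
  a -25 25 b [-25.1  41.2]
  base a -70 305 b -841.0 186.7
  base a -60 236 b -843.7 187.5
  base a -50 209 b -849.6 187.5
  base a -40 205 b -918.9 186.6
  base a -30 212 b -921.4 187.1
  base a -20 209 b -877.2 187.3
  base a -10 98 b -846.3 187.1
  base a 0 36 b -159.6 186.9
  base a 10 67 b -66.5 185.6
  base a 20 82 b -67.2 187.3
  base a 30 81 b -67.2 188.1
  base a 40 76 b -67.1 186.1
  base a 50 83 b -226.5 187.4
  base a 60 82 b -235.9 187.3
  base a 70 68 b -245.5 185.7
base a ext [-70.73732049  77.60657976]
```

View pics/e_top.png

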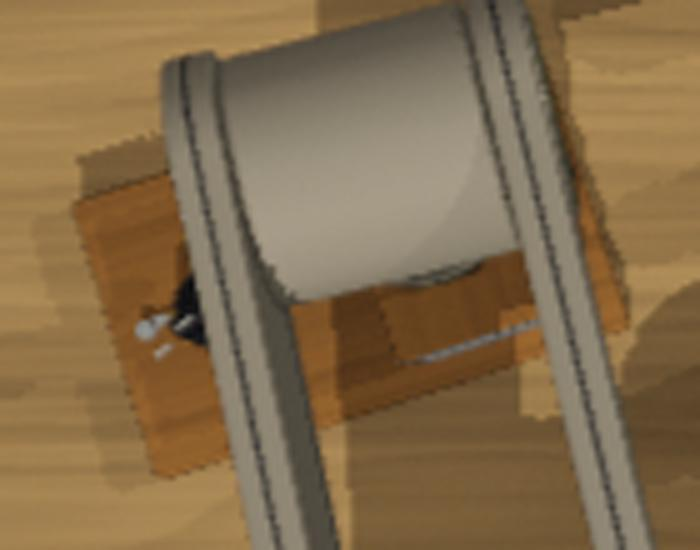

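The top view shows the cover's lower edge, from (400,360) to (540,325) in the crop, parallel to the base edge and lying just on the outline. The gap is about 10 mm, and the cover sits about 1 mm short along the base's y axis, so I nudge it.

Request:
move_arm(
  series=[
    [[0, 0.004, 0], [0, 0, 0]],
    [[0, 0.008, 0], [0, 0, 0]],
    [[0, 0.008, 0], [0, 0, 0]],
    [[0, 0.008, 0], [0, 0, 0]],
    [[0, 0.008, 0], [0, 0, 0]],
  ],
)

```text
time: 16.1
tcp_pos: [0.5028, 0.1659, 0.1664]
tool_rot: [-0.0, -0.144, 0.99, 0.0]
contact_force: [0.7, -0.4, -2.7]
width: 0.0125
gripper_force: 68.9
```

Request:
move_arm(
  series=[
    [[0, 0, 0], [0, 0, 0]],
    [[0, 0, 0], [0, 0, 0]],
    [[0, 0, 0], [0, 0, 0]],
    [[0, 0, 0], [0, 0, 0]],
    [[0, 0, 0], [0, 0, 0]],
  ],
)

```text
time: 16.52
tcp_pos: [0.5028, 0.1659, 0.1664]
tool_rot: [-0.0, -0.144, 0.99, 0.0]
contact_force: [-0.5, 0.4, -1.6]
width: 0.0125
gripper_force: 68.9
```

```bash
python3 f.py | head -8; python3 - <<'E'
from h import *
c=ctrl.camera("side");W=pts(c);print("knob",rect(c,W,(.463,.296),.04,.055,.07))
for l in("mug","candle","tree_big","tree_small","small_cover","tin","gift_box"):print(l,[d["at"].round(3).tolist() if hasattr(d["at"],"round") else d["at"] for d in ctrl.place_of(l,c)[:1]])
s=ctrl.state();print(abs(s["qvel"]).max(),s["time"],s["contact_force"])
cv2.imwrite("pics/fin.png",cv2.resize(c["frame"][180:370,250:420],None,fx=3.15,fy=3.15,interpolation=cv2.INTER_CUBIC)[:,:,::-1])
E
```

```text
tcp [0.5028 0.1659 0.1664] toolz [-0.  0. -1.]
cover front face b: 1051 44.5175014368033 fit slope a, slope z, b at rim [3.97020129e-03 5.75257531e-03 4.42329314e+01]
base front face b (190): 263 189.30253405675998
cover a extent [-59.50852742  59.698623  ]
base a extent [-73.67670829  74.23385303]
side top z 653 139.04972439489543 slab z 613 24.469715793754943 gap 9.580008601140491
top top z 286 140.64383122199692 slab z 278 25.731618355380753 gap 9.912212866616159
TOP cover a,b ranges [-56.71042969 -19.18995887] [-27.23050408  42.95723017]
knob (99, 'c', 461.7, 297.5, 'size', 39.6, 12.5, 'yaw', -52.8, 'z', np.float64(0.0621))
mug [[0.6452, -0.0145, -0.0005]]
candle [[0.4153, -0.0026, -0.0008]]
tree_big []
tree_small [[0.6897, -0.1076, -0.0007]]
small_cover [[0.5031, 0.159, 0.0286]]
tin [[0.3553, -0.418, -0.0005]]
gift_box [[0.4555, 0.5306, -0.0012]]
0.0016361917849045731 17.0167 [ 0.37142232 -0.28897427 -2.29645428]
```

View pics/fin.png

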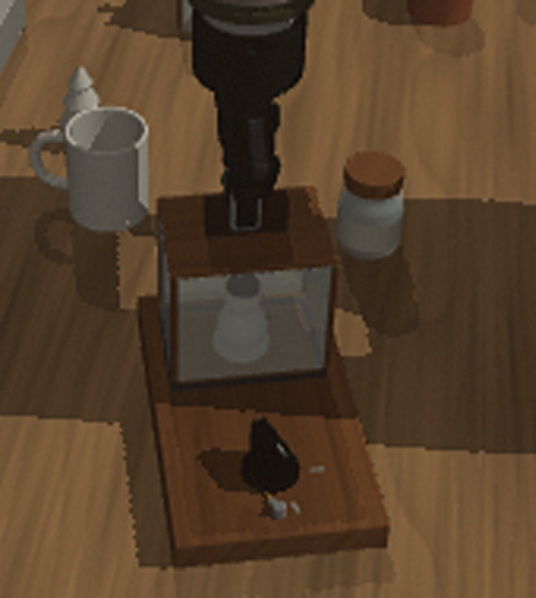

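The final view shows the cover level over the outline, with its rim corners at about (178,382) and (325,370). The snowman is inside, the knob is still on and the goods have not moved, so I hand in.

```bash
python3 -c "
from cell import ctrl
print(ctrl.job_done())"
```

```text
the job is handed in; nothing more can be done
None
```

The lamp is on, with its knob turned about 1.2 rad clockwise and staying there, and the oblong cover is held level and at rest about 10 mm above the base, within about 1 mm of the outline by my camera measurements; the job was handed in at about 17 s, and no result came back.

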